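Clamp a pipe coupling and lock the push-to-turn regulator of a leak tester

ROBOT

A 6-joint arm with a two-finger parallel gripper is mounted at the origin on the work surface. World frame = base frame: x ahead of the robot, y to its left, z up, the work surface at z = 0. Lengths are in m, angles in rad, forces in N, time in s.
With the tool pointing down it reaches from about 0.325 to 0.9 m from the base axis. Payload 6.1 kg.
Tool frame: the origin (TCP) lies midway between the tips of the shut fingers; the grasp point (between the pads) lies arm.hold_point_z behind it (arm.hold_point_z is the distance from the TCP to the grasp point, in m); z points along the fingers, y is the line along which they close (so a half turn about z gives the same grasp; the last joint's range is limited). The gripper opens to 85 mm and grips with 20 to 120 N. Pads are 22 mm wide; open, the fingers measure 114 mm over their backs; the gripper's body (76 mm by 85 mm) begins 54 mm behind the grasp point. The pads swing forward as they close: fully open they stand 13 mm farther back than shut.
Start: joints at [-1.318, 0.22, 1.526, -0, 1.395, -0.126], TCP at [0.231, -0.581, 0.231] pointing down, gripper open.
Joint ranges: [-2.98, 2.98], [-0.91, 2.08], [0.09, 2.57], [-1.24, 4.39], [0.2, 2.65], [-2.68, 2.68]. Speed limits (rad/s): [2.57, 2.57, 3.01, 3.14, 3.14, 3.14].

INTERFACE

Orientations are given as a 3x3 rotation matrix whose columns are the frame's x, y, z axes.
In Python, from station import arm, optics gives the robot as it stands.
- The arm moves only by the tool apply_moves, never from a script. Its argument "series" is a list of rows, each a list of 3 entries, a list of its own where there are three numbers: the opening, from -1 (shut) to 1 (fully open), then the shift along the tool's x, y, z in units of 0.25 m (1.0 is 0.25 m), then the turn, a rotation vector about the tool's x, y, z in units of 60 degrees (1.0 is 60 degrees). In form: [[jaw, [tx, ty, tz], [wx, wy, wz]], ...]. A call has 1 to 5 rows; each row is the pose to reach, as a shift and turn from the pose commanded when the call began, along the tool's axes at that moment; what a row does not reach only later rows make up. A row lasts 1/12 s, in which the tool goes at most 41.7 mm and 7.16 degrees, less where a joint would pass 70% of its speed; a pose out of reach is approached as far as the arm can. A call with a number of a shift or a turn outside -1 to 1 is refused whole. A call with a gripper value outside its range is refused whole. The fingers move at their own pace and stop on an object; "force" is the grip in N (left out, the last holds). Time passes only in rows, so rows that repeat a pose let the fingers close. It gives the time, the measured TCP pose, the force, the opening and the grip force at its end, in the units of the state.
- arm.state(): the state, without advancing time (a new reading comes with each control period).
- optics.read_camera(name): name is "side" or "top"; returns a dict with "image" (420x560x3 uint8, red, green, blue), "z_map" (420x560 float32, m along the optical axis (not along the pixel's ray), 0 where there is no reading), "fx", "fy", "cx", "cy" (pixels), "origin" and "orientation" of the camera in the world. Camera axes: x right, y down, z forward; pixel columns grow to the right and rows downward; lengths in m; the calibration is good to about 2 mm. A picture is of the moment at which its call begins.
- arm.finish_job(): hands the job in; it is judged then, once.
The state is a dict: "clock": time; "joints": joint angles; "joint_velocities": joint speeds; "tau": joint torques, N m; "tcp_pos": TCP position; "eef_rot": TCP orientation; "wrist_force": force on the tool from outside, world axes, zero at the start; "torque": the same for the moment, N m; "width": finger opening in m; "grasp_force": force on a finger pad.
Only numpy, scipy, OpenCV 4.12 (cv2) and the standard library are available. Lean on these libraries where they do the work, as an engineer would, in place of code of your own. Each camera call takes 0.05 s, during which the arm holds its last target. There are 200 camera calls.

TASK

Get the leak tester ready. First swing the red T-handled clamp arm over centre so that its rubber pad presses down on the white pipe coupling in its cradle and stays there by itself; then push the blue regulator knob down against its spring, keep it down while you turn it clockwise until you feel it meet its stop, without forcing the stop, and let go so that it springs fully up again, locked there. Leave the coupling lying in its cradle and do not disturb the things standing around.

Things in the scene. Friction and masses are not known exactly. Their poses are not given: they have to be found in the camera images.
- console: grey bent-plate regulator stand, fixed to the bench, 190 x 170 mm, 155 mm high; origin on the bench, 75 mm behind its low front edge. Its panel slopes up at 35 degrees from the front (-x side) to the back; marks on it: red bar where the knob starts, green band where the stop is met. A round gauge (54 mm across, 22 mm proud) stands 86 mm up the slope from the knob
- knob_grip (a point): on the axis of the blue knob, moving with it, at the height to grip: 11 mm below the top of its wing (bar 70 mm long, 18 mm wide, 36 mm high), 24 mm above its round skirt (72 mm across). Below the skirt: 10 mm free travel, then a fixed collar 80 mm across. z: the knob's axis out of the panel, leaning 35 degrees from vertical to the stand's -x; x: along the wing; y: across it
- knob_press (a joint): how far the knob is pushed down along its axis, m: 0 fully up, 0.010 bottomed; spring 6 N at the top, 11 N at the bottom. A hidden key stops it turning until it is about 8 mm down, and keeps it down until it is in one of its two pockets: the start, or the end against the stop
- knob_turn (a joint): how far the knob is turned, rad, growing clockwise as seen facing the knob; about 0 at the start. It turns freely (under 0.1 N m) until it meets its stop somewhere between 0.95 and 1.45; where differs every time and cannot be seen. The end pocket is the last 0.1 rad before the stop
- clamp_hinge (a point): hinge of the clamp arm on its two red posts (50 mm apart over all, 124 mm high), 108 mm above the bench, behind the coupling. y: along the hinge; the arm swings towards -x of this frame to close
- clamp_grip (a point): middle of the red T-bar (22 mm thick, 90 mm long along the hinge direction) at the end of the flat steel clamp arm (22 x 16 mm), 145 mm from the hinge. z points along the arm away from the hinge; the pad is on the -x side, 80 mm from the hinge
- clamp_arm (a joint): angle of the clamp arm, rad: 0 open (standing up, leaning 10 degrees back), about 1.74 with the pad down on the coupling (arm level); over centre at about 1.05: before that a spring pushes it back open (about 4 N at the T-bar), beyond it the spring closes it. Without a coupling under it the arm goes on to 1.87
- cradle (a point): centre of the V cradle of the clamp fixture: where the middle of the coupling lies, 60 mm above the bench; y: along the coupling. The fixture's steel base plate is 200 x 170 x 12 mm, fixed to the bench, its middle 35 mm behind (+x of this frame)
- coupling: white plastic pipe coupling, 110 mm long, 62 mm across at its ends and 52 mm in the middle, lying in the cradle; origin at its centre, y along its axis
- tape: roll of yellow tape lying flat, 84 mm across, 25 mm high; bystander; origin at the centre of its underside
- driver: screwdriver, 190 mm, lying on the bench near the robot; bystander; x along it
- paint_tin: white tin with a yellow label, 90 mm across, 110 mm high; bystander; origin at the centre of its underside
- blue_bottle: blue bottle with a red cap, 68 mm across, 200 mm high; bystander; origin at the centre of its underside
- jug: white bottle with a red cap, 96 mm across, 190 mm high; bystander; origin at the centre of its underside
- elbow: grey pipe elbow, two legs of 75 mm along its x and y, 50 mm thick; bystander; origin under the corner, on the bench
- stop_pad (a joint): the hidden overload spring of the knob's stop, rad: 0 at rest; it gives way only when the knob is turned against the stop with more than about 0.8 N m, and counts as forced at 0.10 (about 1.1 N m)
Things that resemble listed ones, but are neither listed nor needed, are in the scene too. Leave any orange or turquoise look-alike of the coupling alone.

How it is judged:
By the outcome, as a careful person would: the job done as asked, in the order asked, and still so for the second after the job is handed in, with the robot touching nothing.
It also fails if it takes over 61 s, if anything falls off the work surface, if the arm or the gripper's body presses on something with over 40 N, if the wrist force passes 120 N, or if a joint passes its speed limit or range.

## Working session

There is one attempt and no reset: what is moved stays moved. The work goes in short steps, Python scripts to look and compute and a tool call to move; the robot and the scene stay as the last step left them, time stands still between calls to the robot, and variables do not carry over. Pictures are saved under pics/ and viewed, at most 10 in all, crops included, and the job is handed in when it is done.

Besides the shell and the picture viewer there is one more tool, called after "Emit:" as name(argument=value, ...) on one line, values as JSON. apply_moves: Moves the arm, as the interface text tells. Its arguments: {"type":"object","properties":{"series":{"type":"array"},"force":{"type":"number"}},"required":["series"]}

```bash
ls; mkdir -p pics; python3 - <<'E'
from station import arm, optics
import cv2,numpy as np,pickle
s=arm.state();print(s, arm.hold_point_z)
for n in("side","top"):
    c=optics.read_camera(n);pickle.dump(c,open(f"{n}.pkl","wb"))
    cv2.imwrite(f"pics/{n}0.png",c["image"][:,:,::-1])
    print(n,c["fx"],c["fy"],c["cx"],c["cy"],c["origin"],c["orientation"])
E
```

```text
pics
{'clock': 0.0, 'joints': array([-1.31809509e+00,  2.21229156e-01,  1.52759427e+00, -1.13386076e-05,
        1.39468968e+00, -1.26100473e-01]), 'joint_velocities': array([-0.00036507,  0.000331  ,  0.00141403,  0.00046682, -0.00019438,
        0.00062529]), 'tau': array([ 1.28017135e-03, -4.96894777e+01, -3.89390945e+01, -6.06998356e-05,
        1.11117118e-02,  2.77784255e-05]), 'tcp_pos': array([ 0.23097266, -0.58011619,  0.23020627]), 'eef_rot': array([[ 9.29107757e-01,  3.69808782e-01, -4.90961852e-04],
       [ 3.69809036e-01, -9.29105930e-01,  1.85667294e-03],
       [ 2.30458392e-04, -1.90661136e-03, -9.99998156e-01]]), 'wrist_force': array([-0.50443945,  0.36179081,  0.37222619]), 'torque': array([-0.05657305, -0.01583127, -0.03357297]), 'grasp_force': 0.0, 'width': 0.08557679538170818} 0.0187
side 391.99419795957823 391.99419795957823 278.95807681953835 209.80849919448147 [0.48415322 0.84374074 0.73866984] [[-0.99992308  0.00410599  0.0117035 ]
 [-0.00688374  0.60121308 -0.7990591 ]
 [-0.01031722 -0.7990782  -0.60113858]]
top 535.5719740764288 535.5719740764288 281.24398498022333 210.881165890298 [0.31476955 0.10394724 1.67226288] [[-0.01786527 -0.99242835  0.12151872]
 [-0.99983105  0.01825833  0.00212171]
 [-0.00432438 -0.12146029 -0.99258687]]
```

View pics/side0.png

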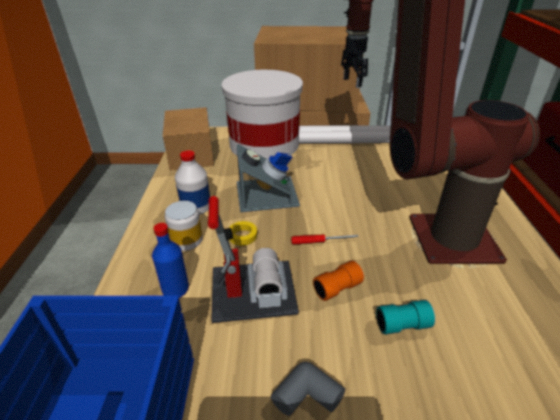

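View pics/top0.png

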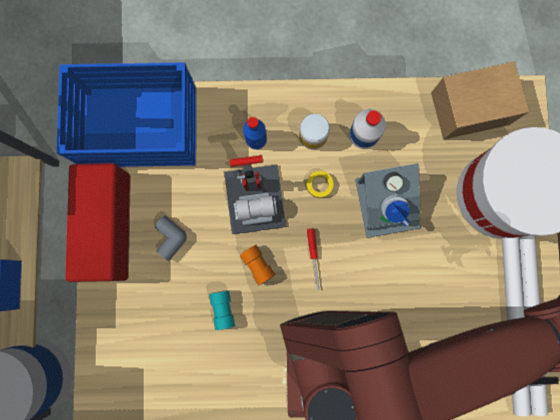

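The side view shows the clamp with its red T-bar at (214,212), the white coupling at (267,278) and the console knob at (280,160). In the top view the T-bar is at (247,160), the coupling at (255,208) and the knob at (397,211).

Possible mix-ups, by top-view pixel:
- **Coupling:** white (255,208), orange (257,265) or turquoise (221,310). I choose the white one in the cradle.
- **T-bar:** red bar (247,160), red crate (97,222) or red caps (253,122) and (373,118). I choose the bar.
- **Knob:** blue wing (397,211), blue bottle (254,133) or blue crate. I choose the wing on the console.

```bash
cat > h.py <<'E'
import numpy as np,cv2,pickle
def cloud(c):
    v,u=np.mgrid[:420,:560];z=c["z_map"]
    P=np.stack([(u-c["cx"])/c["fx"]*z,(v-c["cy"])/c["fy"]*z,z],-1)
    return P@np.array(c["orientation"]).T+np.array(c["origin"])
def hsv(c): return cv2.cvtColor(c["image"],cv2.COLOR_RGB2HSV)
E
python3 - <<'E'
from h import *
import pickle
T=pickle.load(open("top.pkl","rb"));S=pickle.load(open("side.pkl","rb"))
a=cv2.resize(T["image"][145:245,215:435],None,fx=3.4,fy=3.4,interpolation=cv2.INTER_CUBIC)
b=cv2.resize(S["image"][140:320,185:330],None,fx=1.8,fy=1.8,interpolation=cv2.INTER_CUBIC)
im=np.zeros((600,760,3),np.uint8)
im[:a.shape[0],:a.shape[1]]=a[:, :760]
b=b[:260];im[340:340+b.shape[0],:b.shape[1]]=b
cv2.imwrite("pics/crop1.png",im[:,:,::-1])
for n,c in(("top",T),("side",S)):
    W=cloud(c);H=hsv(c);h,s,v=H[...,0],H[...,1],H[...,2]
    ok=(c["z_map"]>0)
    roi=np.zeros((420,560),bool)
    def rep(k,m):
        p=W[m&ok];print(n,k,len(p),*( [np.percentile(p,q,axis=0).round(3) for q in(2,50,98)] if len(p) else []))
    def box(x0,x1,y0,y1): r=roi.copy();r[y0:y1,x0:x1]=1;return r
    red=((h<6)|(h>174))&(s>150)&(v>60);blue=(h>100)&(h<130)&(s>130)&(v>60);white=(s<40)&(v>130)
    if n=="top":
        rep("tbar",red&box(225,268,150,170));rep("knob",blue&box(375,415,195,230));rep("coup",white&box(230,282,190,225)); rep("gauge",white&box(383,406,172,194)); rep("posts",red&box(236,266,170,192))
    else:
        rep("tbar",red&box(205,222,195,230));rep("knob",blue&box(262,300,145,182));rep("coup",white&box(248,290,245,308));rep("posts",red&box(222,245,230,300))
E
```

```text
top tbar 234 [0.615 0.159 0.252] [0.625 0.202 0.261] [0.637 0.242 0.268]
top knob 424 [ 0.467 -0.264  0.095] [ 0.495 -0.229  0.129] [ 0.523 -0.2    0.163]
top coup 864 [0.484 0.134 0.043] [0.522 0.187 0.082] [0.565 0.248 0.096]
top gauge 179 [ 0.557 -0.241  0.141] [ 0.576 -0.22   0.155] [ 0.593 -0.198  0.17 ]
top posts 67 [0.585 0.171 0.042] [0.595 0.18  0.124] [0.619 0.218 0.131]
side tbar 301 [0.616 0.165 0.238] [0.626 0.216 0.262] [0.639 0.248 0.265]
side knob 257 [ 0.467 -0.242  0.102] [ 0.494 -0.212  0.131] [ 0.523 -0.193  0.161]
side coup 1094 [0.486 0.143 0.019] [0.526 0.226 0.084] [0.558 0.255 0.093]
side posts 483 [0.587 0.18  0.015] [0.598 0.223 0.067] [0.618 0.227 0.126]
```

View pics/crop1.png

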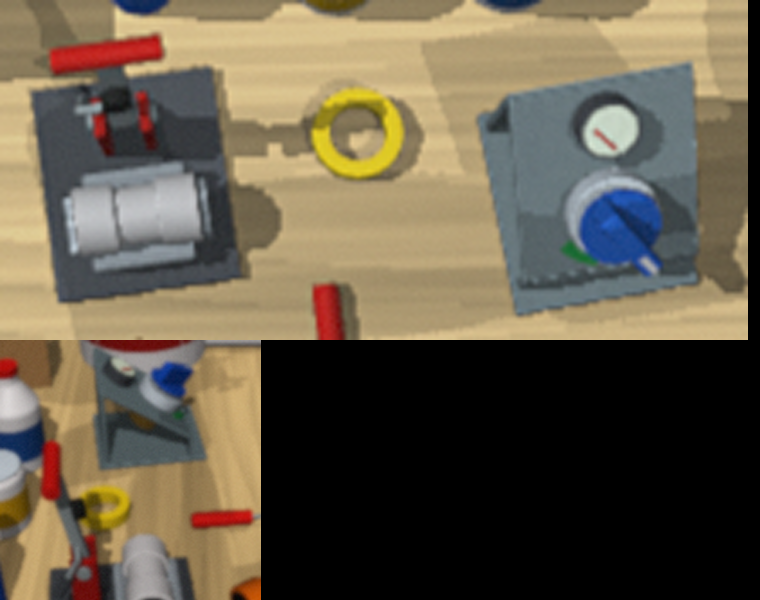

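The crop shows the white coupling in its cradle under the clamp, at about crop (135,215). The red T-bar stands open at (105,52). The knob wing's white pointer is at (650,268), and the green band lies clockwise from it at (577,252). Next I'll compute the frames.

```bash
cat > geo.py <<'E'
from h import *
from scipy.optimize import least_squares
T=pickle.load(open("top.pkl","rb"));S=pickle.load(open("side.pkl","rb"))
def box(x0,x1,y0,y1): r=np.zeros((420,560),bool);r[y0:y1,x0:x1]=1;return r
def masks(c):
    H=hsv(c);h,s,v=H[...,0],H[...,1].astype(int),H[...,2]
    return dict(red=((h<6)|(h>174))&(s>150)&(v>60),blue=(h>100)&(h<130)&(s>130)&(v>50),white=(s<40)&(v>130),dark=(s<80)&(v<85),grey=(v>60)&(v<150)&(s<90)&(h>85)&(h<115))
E
python3 - <<'E'
from geo import *
WT,WS=cloud(T),cloud(S);mt,ms=masks(T),masks(S)
# T-bar
for n,p in(("t",WT[mt["red"]&box(225,268,150,170)]),("s",WS[ms["red"]&box(205,222,195,230)])):
    p=p[p[:,2]>.235];q=p[:,:2];vx,vy,x0,y0=cv2.fitLine(q.astype(np.float32),cv2.DIST_HUBER,0,.01,.01).ravel()
    t=(q-[x0,y0])@[vx,vy];lo,hi=t.min(),t.max();c=np.array([x0,y0])+np.array([vx,vy])*(lo+hi)/2
    print("tbar",n,c.round(4),"len",round(hi-lo,4),"yaw",np.degrees(np.arctan2(-vx,vy)) if vy>0 else np.degrees(np.arctan2(vx,-vy)))
# base plate
m=mt["dark"]&box(220,292,160,240)&(WT[...,2]<.022)&(WT[...,2]>.004)
p=WT[m];r=cv2.minAreaRect((p[:,:2]*1000).astype(np.float32));print("plate",r,len(p),np.median(p[:,2]))
# coupling
for n,p in(("t",WT[mt["white"]&box(230,282,190,225)]),("s",WS[ms["white"]&box(248,290,245,308)])):
    p=p[p[:,2]>.07];print("coup",n,cv2.minAreaRect((p[:,:2]*1000).astype(np.float32)),p[:,2].max())
# console panel plane
m=mt["grey"]&box(362,422,165,238)&(WT[...,2]>.03);p=WT[m]
for _ in range(4):
    c=p.mean(0);n=np.linalg.svd(p-c)[2][2];n*=np.sign(n[2]);d=(p-c)@n;p=p[abs(d)<.006]
print("panel n",n.round(4),"tilt",np.degrees(np.arccos(n[2])),"yaw",np.degrees(np.arctan2(-n[1],-n[0])),"c",c,len(p))
yaw=np.arctan2(-n[1],-n[0])
m=mt["grey"]&box(355,425,160,240);print("console rect",cv2.minAreaRect((WT[m][:,:2]*1000).astype(np.float32)))
# gauge face
pg=WT[mt["white"]&box(383,406,172,194)];h=(pg-c)@n;print("gauge h",np.median(h));pg=pg[abs(h-np.median(h))<.004]
ex=np.cross([0,1,0],n);ex=np.array([np.cos(yaw)*n[2],np.sin(yaw)*n[2],np.hypot(n[0],n[1])]);ey=np.cross(n,ex)
uv=np.c_[(pg-c)@ex,(pg-c)@ey];print("gauge uv",cv2.minEnclosingCircle((uv*1000).astype(np.float32)))
for nm,W,M in(("t",WT,mt["blue"]&box(375,415,195,230)),("s",WS,ms["blue"]&box(262,300,145,182))):
    pb=W[M];uv=np.c_[(pb-c)@ex,(pb-c)@ey,(pb-c)@n]
    print(nm,"hist",np.histogram(uv[:,2],bins=np.arange(0,.1,.006)))
    hi=uv[uv[:,2]>np.percentile(uv[:,2],98)-.012];print("wing",len(hi),cv2.minAreaRect((hi[:,:2]*1000).astype(np.float32)),np.percentile(uv[:,2],98))
    print("blue all circ",cv2.minEnclosingCircle((uv[:,:2]*1000).astype(np.float32)))
np.savez("pan.npz",c=c,n=n,ex=ex,ey=ey)
E
```

```text
tbar t [0.6255 0.2   ] len 0.0873 yaw 6.352995
tbar s [0.6279 0.2054] len 0.088 yaw 6.709941
plate ((557.145751953125, 189.7799072265625), (197.10739135742188, 167.83279418945312), 7.467844486236572) 1468 0.013317936360247029
coup t ((430.4173583984375, 174.458984375), (248.1773223876953, 108.59686279296875), 7.738011837005615) 1.6722628796029344
coup s ((493.1761779785156, 489.3670654296875), (58.31209182739258, 706.5748901367188), 6.176337242126465) 0.7386698364810944
panel n [-0.8147 -0.3694  0.447 ] tilt 63.45064760130268 yaw 24.389826821400327 c [ 0.55366978 -0.22133116  0.11209696] 230
console rect ((489.7731018066406, -86.047119140625), (209.02359008789062, 472.44635009765625), 18.78218650817871)
gauge h 0.000193426298630471
gauge uv ((43.92777633666992, -7.294334411621094), 23.38423728942871)
t hist (array([ 0,  0,  0,  0,  0, 12, 42, 69, 70, 62, 56, 28, 32, 20, 21,  9]), array([0.   , 0.006, 0.012, 0.018, 0.024, 0.03 , 0.036, 0.042, 0.048,
       0.054, 0.06 , 0.066, 0.072, 0.078, 0.084, 0.09 , 0.096]))
wing 43 ((-13.547378540039062, 13.780171394348145), (38.99516296386719, 16.93112564086914), 23.239072799682617) 0.09267591961652942
blue all circ ((-54.322845458984375, 9.507329940795898), 84.51469421386719)
s hist (array([ 0,  0,  0,  0,  7, 25, 32, 35, 34, 35, 31, 22, 17, 12,  7,  0]), array([0.   , 0.006, 0.012, 0.018, 0.024, 0.03 , 0.036, 0.042, 0.048,
       0.054, 0.06 , 0.066, 0.072, 0.078, 0.084, 0.09 , 0.096]))
wing 36 ((-14.989988327026367, 20.720895767211914), (48.84495162963867, 11.065682411193848), 18.8590087890625) 0.08431495079060389
blue all circ ((342.430419921875, 505.1081848144531), 626.841552734375)
```

```bash
python3 - <<'E'
from geo import *
WT,WS=cloud(T),cloud(S);mt,ms=masks(T),masks(S)
V=T["z_map"]>0
m=(mt["grey"])&box(355,425,160,240)&V&(WT[...,2]>.0)
m=cv2.morphologyEx(m.astype(np.uint8),cv2.MORPH_OPEN,np.ones((3,3)))>0
p=WT[m];print(len(p));print("rect",cv2.minAreaRect((p[:,:2]*1000).astype(np.float32)),np.percentile(p[:,2],[1,50,99]))
# right edge & front edge of the panel by row/col extremes: plane fit with tilt fixed 35
f=lambda q:(p@np.array([-np.sin(q[0])*0.5736*0-np.cos(q[0])*.5736,-np.sin(q[0])*.5736,.8192])-q[1])
r=least_squares(f,[.12,-.2],loss="soft_l1",f_scale=.002);yaw,d=r.x;res=f(r.x)
print("yaw fit",np.degrees(yaw),d,"inl",np.sum(abs(res)<.004),np.histogram(res,bins=np.arange(-.05,.05,.01)))
for yaw in(yaw,np.radians(8.)):
    n=np.array([-np.cos(yaw)*.5736,-np.sin(yaw)*.5736,.8192]);ex=np.array([np.cos(yaw)*.8192,np.sin(yaw)*.8192,.5736]);ey=np.cross(n,ex)
    uvw=lambda P:np.c_[P@ex,P@ey,P@n-d]*1000
    g=uvw(WT[mt["white"]&box(383,406,172,194)&V]);hm=np.median(g[:,2]);print("yaw",np.degrees(yaw),"gauge h",hm,cv2.minEnclosingCircle(g[abs(g[:,2]-hm)<4][:,:2].astype(np.float32)))
    for nm,W,M in(("t",WT,mt["blue"]&box(375,415,195,230)&V),("s",WS,ms["blue"]&box(262,300,145,182)&(S["z_map"]>0))):
        u=uvw(W[M]);print(nm,np.histogram(u[:,2],bins=np.arange(0,100,5))[0])
        top=np.percentile(u[:,2],97);hi=u[(u[:,2]>top-8)];print("wing top",top,len(hi),cv2.minAreaRect(hi[:,:2].astype(np.float32)))
        sk=u[(u[:,2]<top-28)&(u[:,2]>top-42)];print("skirt",len(sk),cv2.minEnclosingCircle(sk[:,:2].astype(np.float32)), np.median(sk[:,2]))
a=cv2.resize(T["image"][165:240,355:430],None,fx=8,fy=8,interpolation=cv2.INTER_CUBIC);cv2.imwrite("pics/con.png",a[:,:,::-1])
E
```

```text
2752
rect ((536.1685791015625, -223.87356567382812), (185.53280639648438, 167.53433227539062), 9.139206886291504) [0.00505494 0.09948546 0.15939629]
yaw fit 7.006978901887622 -0.21034740233194033 inl 1321 (array([  23,   57,  256,  122,  607, 1343,   48,   41,    0]), array([-5.0000000e-02, -4.0000000e-02, -3.0000000e-02, -2.0000000e-02,
       -1.0000000e-02,  6.9388939e-18,  1.0000000e-02,  2.0000000e-02,
        3.0000000e-02,  4.0000000e-02]))
yaw 7.006978901887622 gauge h 24.99758250230835 ((533.8069458007812, -286.2539367675781), 24.96746253967285)
t [  2   0   0   0   1   0  16 127 114  14   7   9   7  15  57  48   2   0
   0]
wing top 78.8758937899446 102 ((452.03900146484375, -289.4652404785156), (67.86209869384766, 18.288745880126953), 33.211891174316406)
skirt 219 ((448.7738952636719, -290.0373229980469), 36.4890251159668) 40.554552545837616
s [ 0  0  0  0  1  0  6 69 38 23 23 22 20 22 32  1  0  0  0]
wing top 73.87350486642211 51 ((454.2435302734375, -281.4771423339844), (65.24365234375, 11.531984329223633), 35.85871505737305)
skirt 115 ((454.07452392578125, -284.24468994140625), 36.244483947753906) 39.253254107335906
yaw 8.0 gauge h 27.951659741721812 ((529.6635131835938, -295.6120300292969), 24.980789184570312)
t [  3   0   0   0   1   0   2  55 150  58   9  10   4  11  28  66  23   0
   0]
wing top 81.68497031823652 102 ((447.8792724609375, -297.2052307128906), (67.8396987915039, 18.250829696655273), 32.43716812133789)
skirt 223 ((444.5850524902344, -297.9839172363281), 36.49959182739258) 43.51312811578889
s [ 0  0  0  0  0  1  1 18 82 20 22 26 22 21 22 22  0  0  0]
wing top 76.701378542975 51 ((450.1746826171875, -289.2854919433594), (65.23729705810547, 11.484551429748535), 35.07102584838867)
skirt 116 ((449.98175048828125, -292.33392333984375), 36.242923736572266) 41.98175983378337
```

View pics/con.png

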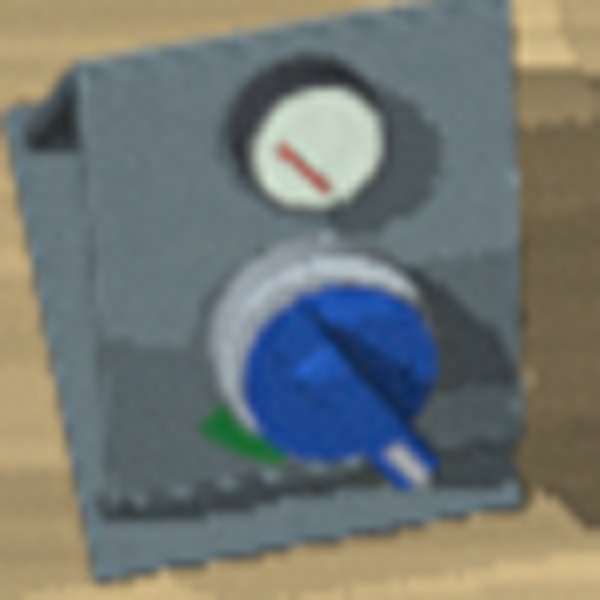

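```bash
cat > plan.py <<'E'
from h import *
from scipy.spatial.transform import Rotation as R
from station import arm
def frame(y,z):
    y=np.array(y,float);z=np.array(z,float);z/=np.linalg.norm(z);y-=z*(y@z);y/=np.linalg.norm(y);return np.c_[np.cross(y,z),y,z]
def rel(p,M):
    s=arm.state();E=s["eef_rot"];d=E.T@(np.array(p)-s["tcp_pos"]);w=R.from_matrix(E.T@M).as_rotvec()
    print("shift/0.25",(d/.25).round(3),"turn/60",(np.degrees(w)/60).round(3),"| mm",(d*1000).round(1),"deg",np.degrees(w).round(1),"w",round(s["width"],4),"F",s["wrist_force"].round(1),"T",(E.T@s["torque"]).round(2),"pos",s["tcp_pos"].round(4),"j",s["joints"].round(2),"t",round(s["clock"],2))
cy=np.radians(7.3);CX=np.array([np.cos(cy),np.sin(cy),0]);CY=np.array([-np.sin(cy),np.cos(cy),0])
HINGE=np.array([.602,.1975,.108]);MC=frame(CX,[0,0,-1])
def bar(th,off=-.028,dz=0): # th rad from vertical, forward
    return HINGE-CX*.145*np.sin(th)+[0,0,.145*np.cos(th)+dz]+CY*off
E
python3 - <<'E'
from plan import *
from geo import T,S,masks,box
print("above",bar(-.1745,dz=.11));rel(bar(-.1745,dz=.11),MC)
yaw=np.radians(9.);n=np.array([-np.cos(yaw)*.5736,-np.sin(yaw)*.5736,.8192]);ex=np.array([np.cos(yaw)*.8192,np.sin(yaw)*.8192,.5736]);ey=np.cross(n,ex);B=np.c_[ex,ey,n]
for nm,c,b in(("t",T,box(375,415,195,230)),("s",S,box(262,300,145,182))):
    W=cloud(c);u=W[masks(c)["blue"]&b&(c["z_map"]>0)]@B*1000
    top=np.percentile(u[:,2],97);hi=u[u[:,2]>top-8];r=cv2.minAreaRect(hi[:,:2].astype(np.float32))
    sk=u[(u[:,2]<top-28)&(u[:,2]>top-42)];q=cv2.minEnclosingCircle(sk[:,:2].astype(np.float32))
    print(nm,"top",top,"skirt h",np.median(sk[:,2]),r,q)
    print(" skirt-centre axis at skirt h, world",B@np.array([*q[0],np.median(sk[:,2])]),"at grip",B@np.array([*q[0],np.median(sk[:,2])+24]), "wing",B@np.array([*r[0],top-11]))
E
```

```text
above [0.63052804 0.17292572 0.36079795]
shift/0.25 [ 2.599 -2.209 -0.518] turn/60 [-1.00e-03 -1.00e-03 -1.26e+00] | mm [ 649.8 -552.1 -129.4] deg [ -0.1  -0.1 -75.6] w 0.0855 F [ 0.1 -0.5  0.1] T [-0.02 -0.01 -0.02] pos [ 0.231  -0.5801  0.2303] j [-1.32  0.22  1.53 -0.    1.39 -0.13] t 0.1
t top -125.74573371079207 skirt h -163.8361695855686 ((443.5796203613281, -304.9097595214844), (67.81591796875, 18.210975646972656), 31.65464973449707) ((440.3563232421875, -306.0133056640625), 36.583187103271484)
 skirt-centre axis at skirt h, world [ 496.99409728 -231.14438589  118.37379689] at grip [ 483.39718451 -233.29792531  138.03459689] wing [ 484.08169992 -232.07208874  142.41516518]
s top -130.70493785747138 skirt h -165.4929851494286 ((445.4094543457031, -297.439453125), (63.88268280029297, 11.435564041137695), 34.27534484863281) ((445.7447814941406, -300.3912048339844), 36.240718841552734)
 skirt-centre axis at skirt h, world [ 501.41304166 -224.75171173  120.10735323] at grip [ 487.81612889 -226.90525115  139.76815323] wing [ 487.20308571 -224.0134864   139.40217792]
```

Emit:
apply_moves(series=[[0.05,[0.11,-0.09,-0.07],[0,0,-0.115]],[0.05,[0.22,-0.19,-0.14],[0,0,-0.23]],[0.05,[0.34,-0.28,-0.21],[0,0,-0.345]],[0.05,[0.46,-0.38,-0.28],[0,0,-0.46]],[0.05,[0.57,-0.48,-0.36],[0,0,-0.575]]])

```text
clock: 0.52
tcp_pos: [0.3189, -0.4157, 0.3201]
eef_rot: [[0.552, 0.834, -0.001], [0.834, -0.552, 0.002], [0.001, -0.002, -1.0]]
wrist_force: [0.6, -0.8, 0.5]
width: 0.0447
grasp_force: 0.0
```

```bash
python3 -c "
from plan import *
rel(bar(-.1745,dz=.11),MC)"
```

```text
shift/0.25 [ 2.652 -0.259 -0.159] turn/60 [-0.001 -0.002 -0.68 ] | mm [663.  -64.8 -39.8] deg [ -0.1  -0.1 -40.8] w 0.0447 F [ 0.6 -0.8  0.5] T [-0.06  0.01  0.02] pos [ 0.3189 -0.4157  0.3201] j [-1.07 -0.07  1.67  0.    1.54 -0.48] t 0.52
```

Emit:
apply_moves(series=[[0.05,[0.16,-0.02,-0.03],[0,0,-0.11]],[0.05,[0.32,-0.03,-0.06],[0,0,-0.22]],[0.05,[0.48,-0.05,-0.09],[0,0,-0.34]],[0.05,[0.64,-0.06,-0.12],[0,0,-0.45]],[0.05,[0.8,-0.08,-0.16],[0,0,-0.57]]])

```text
clock: 0.93
tcp_pos: [0.4134, -0.2385, 0.3601]
eef_rot: [[-0.012, 1.0, -0.001], [1.0, 0.012, 0.001], [0.001, -0.001, -1.0]]
wrist_force: [1.1, -0.8, 0.1]
width: 0.0449
grasp_force: 0.0
```

```bash
python3 -c "
from plan import *
rel(bar(-.1745,dz=.11),MC)"
```

```text
shift/0.25 [ 1.635  0.888 -0.002] turn/60 [-0.001 -0.001 -0.11 ] | mm [408.8 221.9  -0.5] deg [-0.  -0.  -6.6] w 0.0449 F [ 1.1 -0.8  0.1] T [-0.02 -0.    0.04] pos [ 0.4134 -0.2385  0.3601] j [-0.69 -0.19  1.71  0.    1.63 -0.7 ] t 0.93
```

Emit:
apply_moves(series=[[0.05,[0.14,0.08,0],[0,0,0]],[0.05,[0.28,0.15,0],[0,0,0]],[0.05,[0.42,0.23,0],[0,0,0]],[0.05,[0.56,0.3,0],[0,0,0]],[0.05,[0.7,0.38,0],[0,0,0]]])

```text
clock: 1.35
tcp_pos: [0.5072, -0.0629, 0.3603]
eef_rot: [[-0.006, 1.0, -0.0], [1.0, 0.006, -0.0], [-0.0, -0.0, -1.0]]
wrist_force: [-0.1, -0.9, 0.2]
width: 0.0448
grasp_force: 0.0
```

Emit:
apply_moves(series=[[0.05,[0.14,0.08,0],[0,0,0]],[0.05,[0.28,0.15,0],[0,0,0]],[0.05,[0.42,0.23,0],[0,0,0]],[0.05,[0.56,0.3,0],[0,0,0]],[0.05,[0.7,0.38,0],[0,0,0]]])

```text
clock: 1.77
tcp_pos: [0.6011, 0.1128, 0.3601]
eef_rot: [[-0.007, 1.0, -0.001], [1.0, 0.007, -0.0], [-0.0, -0.001, -1.0]]
wrist_force: [1.0, 0.6, 0.6]
width: 0.0448
grasp_force: 0.0
```

Emit:
apply_moves(series=[[0.05,[0.08,0.04,0],[0,0,-0.05]],[0.05,[0.16,0.08,0],[0,0,-0.11]],[0.05,[0.235,0.128,0],[0,0,-0.11]],[0.05,[0.235,0.128,0],[0,0,-0.11]]])

```text
clock: 2.1
tcp_pos: [0.6331, 0.1731, 0.3588]
eef_rot: [[-0.125, 0.992, -0.002], [0.992, 0.125, 0.001], [0.001, -0.002, -1.0]]
wrist_force: [0.5, 0.2, -0.8]
width: 0.0449
grasp_force: 0.0
```

```bash
python3 - <<'E'
from plan import *
from station import optics
rel(bar(-.1745,dz=-.012),MC)
s=arm.state();P=s["tcp_pos"]
ims=[]
for n in("side","top"):
    c=optics.read_camera(n);pickle.dump(c,open(n+"1.pkl","wb"))
    O=np.array(c["orientation"]);q=O.T@(P-np.array(c["origin"]));u,v=q[0]/q[2]*c["fx"]+c["cx"],q[1]/q[2]*c["fy"]+c["cy"]
    im=c["image"].copy();x0,y0=int(u)-45,int(v)-40;print(n,u,v)
    im=cv2.resize(im[y0:y0+100,x0:x0+95],None,fx=4,fy=4,interpolation=cv2.INTER_CUBIC)
    cv2.drawMarker(im,(int((u-x0)*4),int((v-y0)*4)),(0,255,0),cv2.MARKER_CROSS,14,1);ims.append(im)
cv2.imwrite("pics/a.png",np.hstack(ims)[:,:,::-1])
E
```

```text
shift/0.25 [-0.   -0.01  0.48] turn/60 [-0.001 -0.001 -0.002] | mm [ -0.   -2.4 120. ] deg [-0.1 -0.1 -0.1] w 0.0449 F [ 0.5  0.2 -0.8] T [-0.01  0.01  0.02] pos [0.6331 0.1731 0.3588] j [0.15 0.25 1.26 0.   1.64 0.02] t 2.1
side 207.09797712707933 159.12723958410524
top 253.65075789048018 148.9928733360281
```

View pics/a.png

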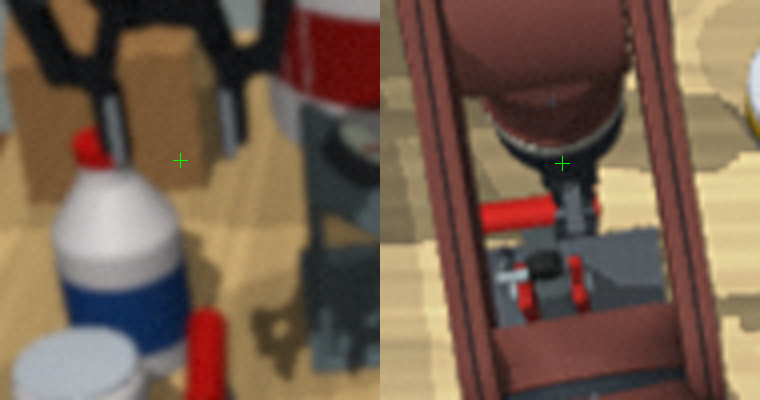

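The side crop shows the fingers astride the line of the T-bar, with tips at crop (115,160) and (230,155) and the TCP cross at (180,160). The top crop shows the gripper over the right half of the bar. The calibration agrees to about 2 mm, so I'll go down over the bar.

Emit:
apply_moves(series=[[0.05,[0,-0.016,0.1],[0,0,0]],[0.05,[0,-0.016,0.2],[0,0,0]],[0.05,[0,-0.016,0.3],[0,0,0]],[0.05,[0,-0.016,0.4],[0,0,0]],[0.05,[0,-0.016,0.48],[0,0,0]]])

```text
clock: 2.62
tcp_pos: [0.6274, 0.1676, 0.2385]
eef_rot: [[-0.12, 0.993, -0.002], [0.993, 0.12, -0.001], [-0.0, -0.002, -1.0]]
wrist_force: [-1.1, 0.1, 1.0]
width: 0.0448
grasp_force: 0.0
```

```bash
python3 - <<'E'
from plan import *
for d in(0,20,35,50,65,78,90):
    print(d);rel(bar(np.radians(d),dz=-.012),MC)
E
```

```text
0
shift/0.25 [ 0.019 -0.086 -0.01 ] turn/60 [-0.002  0.    -0.007] | mm [  4.7 -21.4  -2.5] deg [-0.1  0.  -0.4] w 0.0448 F [-1.1  0.1  1. ] T [ 0.03  0.05 -0.01] pos [0.6274 0.1676 0.2385] j [ 0.14  0.28  1.45 -0.    1.42  0.02] t 2.62
20
shift/0.25 [ 0.017 -0.284  0.025] turn/60 [-0.002  0.    -0.007] | mm [  4.4 -71.    6.4] deg [-0.1  0.  -0.4] w 0.0448 F [-1.1  0.1  1. ] T [ 0.03  0.05 -0.01] pos [0.6274 0.1676 0.2385] j [ 0.14  0.28  1.45 -0.    1.42  0.02] t 2.62
35
shift/0.25 [ 0.016 -0.418  0.096] turn/60 [-0.002  0.    -0.007] | mm [   4.1 -104.5   23.9] deg [-0.1  0.  -0.4] w 0.0448 F [-1.1  0.1  1. ] T [ 0.03  0.05 -0.01] pos [0.6274 0.1676 0.2385] j [ 0.14  0.28  1.45 -0.    1.42  0.02] t 2.62
50
shift/0.25 [ 0.016 -0.53   0.198] turn/60 [-0.002  0.    -0.007] | mm [   3.9 -132.4   49.5] deg [-0.1  0.  -0.4] w 0.0448 F [-1.1  0.1  1. ] T [ 0.03  0.05 -0.01] pos [0.6274 0.1676 0.2385] j [ 0.14  0.28  1.45 -0.    1.42  0.02] t 2.62
65
shift/0.25 [ 0.015 -0.611  0.326] turn/60 [-0.002  0.    -0.007] | mm [   3.8 -152.7   81.5] deg [-0.1  0.  -0.4] w 0.0448 F [-1.1  0.1  1. ] T [ 0.03  0.05 -0.01] pos [0.6274 0.1676 0.2385] j [ 0.14  0.28  1.45 -0.    1.42  0.02] t 2.62
78
shift/0.25 [ 0.015 -0.652  0.451] turn/60 [-0.002  0.    -0.007] | mm [   3.7 -163.   112.6] deg [-0.1  0.  -0.4] w 0.0448 F [-1.1  0.1  1. ] T [ 0.03  0.05 -0.01] pos [0.6274 0.1676 0.2385] j [ 0.14  0.28  1.45 -0.    1.42  0.02] t 2.62
90
shift/0.25 [ 0.015 -0.665  0.571] turn/60 [-0.002  0.    -0.007] | mm [   3.7 -166.1  142.8] deg [-0.1  0.  -0.4] w 0.0448 F [-1.1  0.1  1. ] T [ 0.03  0.05 -0.01] pos [0.6274 0.1676 0.2385] j [ 0.14  0.28  1.45 -0.    1.42  0.02] t 2.62
```

Emit:
apply_moves(series=[[0.05,[0.02,-0.1,-0.01],[0,0,0]],[0.05,[0.02,-0.18,0],[0,0,0]],[0.05,[0.02,-0.25,0.01],[0,0,0]],[0.05,[0.02,-0.32,0.025],[0,0,0]],[0.05,[0.02,-0.38,0.045],[0,0,0]]])

```text
clock: 3.03
tcp_pos: [0.5334, 0.161, 0.2291]
eef_rot: [[-0.119, 0.993, 0.003], [0.993, 0.119, -0.001], [-0.001, 0.003, -1.0]]
wrist_force: [6.0, -0.3, -4.9]
width: 0.0451
grasp_force: 3.0
```

Emit:
apply_moves(series=[[0.05,[0,-0.04,0.025],[0,0,0]],[0.05,[0,-0.08,0.05],[0,0,0]],[0.05,[0,-0.12,0.08],[0,0,0]],[0.05,[0,-0.155,0.11],[0,0,0]],[0.05,[0,-0.19,0.155],[0,0,0]]])

```text
clock: 3.45
tcp_pos: [0.4868, 0.1557, 0.1916]
eef_rot: [[-0.12, 0.993, 0.003], [0.993, 0.12, 0.0], [-0.0, 0.003, -1.0]]
wrist_force: [1.5, -0.1, 1.3]
width: 0.0448
grasp_force: 0.6
```

```bash
python3 - <<'E'
from plan import *
from station import optics
for d in(65,78,90): rel(bar(np.radians(d),dz=-.012),MC)
c=optics.read_camera("side");cv2.imwrite("pics/b.png",cv2.resize(c["image"][140:330,170:330],None,fx=3,fy=3,interpolation=cv2.INTER_CUBIC)[:,:,::-1])
E
```

```text
shift/0.25 [-0.005 -0.048  0.137] turn/60 [ 0.003  0.    -0.007] | mm [ -1.3 -11.9  34.3] deg [ 0.2  0.  -0.4] w 0.0448 F [ 1.5 -0.1  1.3] T [-0.19 -0.   -0.06] pos [0.4868 0.1557 0.1916] j [ 0.16 -0.02  1.87 -0.    1.3   0.04] t 3.45
shift/0.25 [-0.005 -0.09   0.262] turn/60 [ 0.003  0.    -0.007] | mm [ -1.4 -22.4  65.4] deg [ 0.2  0.  -0.4] w 0.0448 F [ 1.5 -0.1  1.3] T [-0.19 -0.   -0.06] pos [0.4868 0.1557 0.1916] j [ 0.16 -0.02  1.87 -0.    1.3   0.04] t 3.45
shift/0.25 [-0.006 -0.103  0.382] turn/60 [ 0.003  0.    -0.007] | mm [ -1.4 -25.7  95.5] deg [ 0.2  0.  -0.4] w 0.0448 F [ 1.5 -0.1  1.3] T [-0.19 -0.   -0.06] pos [0.4868 0.1557 0.1916] j [ 0.16 -0.02  1.87 -0.    1.3   0.04] t 3.45
```

View pics/b.png

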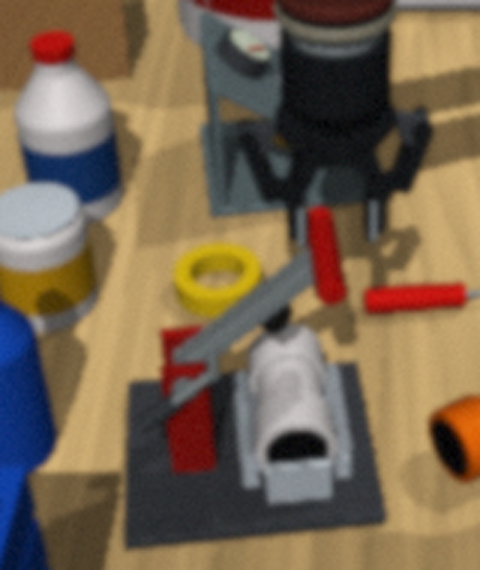

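The clamp arm is swung about 50° forward, with its T-bar at crop (325,255) held between the fingers and the coupling still at (290,385). I'll continue over centre.

Emit:
apply_moves(series=[[0.05,[0,-0.05,0.06],[0,0,0]],[0.05,[0,-0.085,0.12],[0,0,0]],[0.05,[0,-0.11,0.18],[0,0,0]],[0.05,[0,-0.125,0.24],[0,0,0]],[0.05,[0,-0.13,0.3],[0,0,0]]])

```text
clock: 3.92
tcp_pos: [0.4536, 0.152, 0.1153]
eef_rot: [[-0.12, 0.993, 0.0], [0.993, 0.12, -0.0], [-0.0, 0.0, -1.0]]
wrist_force: [-0.0, 0.1, 0.4]
width: 0.0449
grasp_force: 0.0
```

Emit:
apply_moves(series=[[0.05,[0,0.01,0.03],[0,0,0]],[0.05,[0,0.02,0.06],[0,0,0]],[0.05,[0,0.02,0.06],[0,0,0]],[0.05,[0,0.02,0.06],[0,0,0]]])

```text
clock: 4.25
tcp_pos: [0.4597, 0.1533, 0.1008]
eef_rot: [[-0.121, 0.993, 0.0], [0.993, 0.121, -0.0], [-0.0, 0.0, -1.0]]
wrist_force: [1.0, -0.1, 0.2]
width: 0.0447
grasp_force: 0.0
```

```bash
python3 - <<'E'
from plan import *
from station import optics
rel(bar(np.radians(90),dz=-.012),MC)
c=optics.read_camera("side");cv2.imwrite("pics/c.png",cv2.resize(c["image"][140:330,170:330],None,fx=3,fy=3,interpolation=cv2.INTER_CUBIC)[:,:,::-1])
W=cloud(c);h=hsv(c);m=((h[...,0]<6)|(h[...,0]>174))&(h[...,1]>150);m[:, :255]=0;m[:,300:]=0;m[:190]=0;m[300:]=0
p=W[m];p=p[(p[:,2]>.05)&(p[:,2]<.3)&(p[:,0]>.4)&(p[:,0]<.52)];print(len(p),np.percentile(p,[2,50,98],axis=0))
E
```

```text
shift/0.25 [-0.009  0.007  0.019] turn/60 [ 0.     0.    -0.006] | mm [-2.2  1.8  4.8] deg [ 0.   0.  -0.4] w 0.0447 F [ 1.  -0.1  0.2] T [-0.01 -0.03  0.04] pos [0.4597 0.1533 0.1008] j [ 0.16  0.02  2.   -0.    1.12  0.04] t 4.25
229 [[0.45029004 0.14115895 0.10490344]
 [0.46112104 0.19463397 0.11840272]
 [0.47391192 0.22755393 0.12171186]]
```

View pics/c.png

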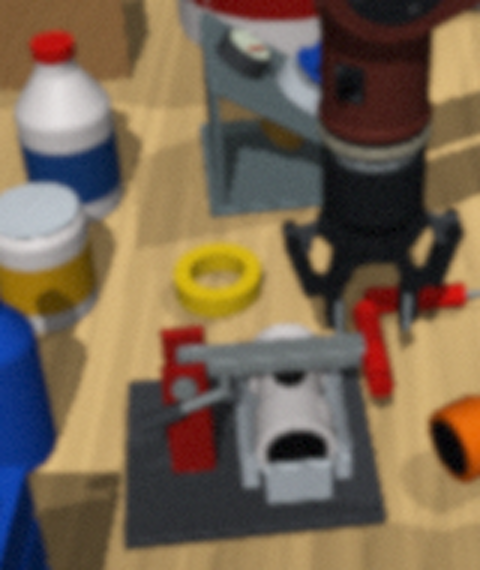

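The arm is level with its pad on the coupling: T-bar top at z≈0.119, as expected, and the coupling still in its cradle at crop (290,390). I'll withdraw straight up and work out the knob approach.

Emit:
apply_moves(series=[[0.05,[0,0,-0.06],[0,0,0]],[0.05,[0,0,-0.2],[0,0,0]],[0.05,[0,0,-0.36],[0,0,0]],[0.05,[0,0,-0.52],[0,0,0]],[0.4,[0,0,-0.68],[0,0,0]]])

```text
clock: 4.72
tcp_pos: [0.4591, 0.1535, 0.2734]
eef_rot: [[-0.121, 0.993, 0.001], [0.993, 0.121, 0.0], [0.0, 0.001, -1.0]]
wrist_force: [0.6, 1.2, -0.3]
width: 0.0557
grasp_force: 0.0
```

```bash
cat >> plan.py <<'E'
ky=np.radians(9.);N=np.array([-np.cos(ky)*.5736,-np.sin(ky)*.5736,.8192]);EX=np.array([np.cos(ky)*.8192,np.sin(ky)*.8192,.5736]);EY=np.cross(N,EX)
W0=np.radians(33);YW=np.sin(W0)*EX-np.cos(W0)*EY;MK=frame(YW,-N);G=np.array([.4857,-.229,.140])
E
python3 -c "
from plan import *
rel(G+N*.08,MK);rel(bar(np.radians(90)),MC)"
```

```text
shift/0.25 [-1.538 -0.264  0.271] turn/60 [-0.526  0.298  0.887] | mm [-384.5  -66.    67.8] deg [-31.6  17.9  53.2] w 0.0557 F [ 0.6  1.2 -0.3] T [-0.05  0.05  0.  ] pos [0.4591 0.1535 0.2734] j [ 0.16 -0.15  1.83 -0.    1.46  0.04] t 4.72
shift/0.25 [-0.01   0.008  0.662] turn/60 [ 0.001 -0.    -0.006] | mm [ -2.5   2.1 165.4] deg [ 0.1 -0.  -0.3] w 0.0557 F [ 0.6  1.2 -0.3] T [-0.05  0.05  0.  ] pos [0.4591 0.1535 0.2734] j [ 0.16 -0.15  1.83 -0.    1.46  0.04] t 4.72
```

Emit:
apply_moves(series=[[0.4,[-0.15,-0.03,0],[-0.05,0.03,0.09]],[0.4,[-0.3,-0.06,0],[-0.1,0.06,0.18]],[0.4,[-0.45,-0.08,0],[-0.16,0.09,0.27]],[0.4,[-0.6,-0.11,0],[-0.21,0.12,0.36]],[0.4,[-0.75,-0.13,0],[-0.26,0.15,0.44]]])

```text
clock: 5.13
tcp_pos: [0.4496, -0.0379, 0.2724]
eef_rot: [[0.308, 0.907, 0.287], [0.928, -0.353, 0.121], [0.211, 0.229, -0.95]]
wrist_force: [0.6, -0.4, -0.3]
width: 0.0597
grasp_force: 0.0
```

```bash
python3 -c "
from plan import *
rel(G+N*.08,MK)"
```

```text
shift/0.25 [-0.804  0.185  0.147] turn/60 [-0.262  0.148  0.444] | mm [-200.9   46.3   36.8] deg [-15.7   8.9  26.6] w 0.0597 F [ 0.6 -0.4 -0.3] T [ 0.06 -0.12 -0.03] pos [ 0.4496 -0.0379  0.2724] j [-0.44 -0.48  2.11  0.24  1.3  -0.13] t 5.13
```

Emit:
apply_moves(series=[[0.4,[-0.16,0.04,0.03],[-0.05,0.03,0.09]],[0.4,[-0.32,0.07,0.06],[-0.1,0.06,0.18]],[0.4,[-0.48,0.11,0.09],[-0.16,0.09,0.27]],[0.4,[-0.64,0.15,0.12],[-0.21,0.12,0.36]],[0.4,[-0.8,0.185,0.147],[-0.26,0.15,0.44]]])

```text
clock: 5.55
tcp_pos: [0.4405, -0.2367, 0.2054]
eef_rot: [[0.592, 0.574, 0.566], [0.647, -0.757, 0.09], [0.48, 0.313, -0.82]]
wrist_force: [0.7, 0.8, 1.0]
width: 0.0596
grasp_force: 0.0
```

Emit:
apply_moves(series=[[0.4,[0,0,0],[0,0,0]],[0.4,[0,0,0],[0,0,0]]])

```text
clock: 5.72
tcp_pos: [0.4394, -0.236, 0.2034]
eef_rot: [[0.595, 0.576, 0.561], [0.646, -0.758, 0.094], [0.479, 0.306, -0.822]]
wrist_force: [0.1, 1.3, -0.4]
width: 0.0596
grasp_force: 0.0
```

```bash
python3 - <<'E'
from plan import *
from station import optics
rel(G+N*.08,MK)
s=arm.state();P=s["tcp_pos"];E=s["eef_rot"];Wd=s["width"]
ims=[]
for n in("side","top"):
    c=optics.read_camera(n);pickle.dump(c,open(n+"2.pkl","wb"))
    O=np.array(c["orientation"])
    def pr(X): q=O.T@(X-np.array(c["origin"]));return np.array([q[0]/q[2]*c["fx"]+c["cx"],q[1]/q[2]*c["fy"]+c["cy"]])
    a=pr(G);x0,y0=int(a[0])-45,int(a[1])-60
    im=cv2.resize(c["image"][y0:y0+110,x0:x0+95],None,fx=4,fy=4,interpolation=cv2.INTER_CUBIC)
    for X,col in((P,(0,255,0)),(G,(255,255,0)),(P+E[:,1]*Wd/2-E[:,2]*.007,(255,0,255)),(P-E[:,1]*Wd/2-E[:,2]*.007,(255,0,255))):
        u=(pr(X)-[x0,y0])*4;cv2.drawMarker(im,(int(u[0]),int(u[1])),col,cv2.MARKER_CROSS,14,1)
    ims.append(im)
cv2.imwrite("pics/d.png",np.hstack(ims)[:,:,::-1])
E
```

```text
shift/0.25 [ 0.006  0.005 -0.005] turn/60 [-0.007  0.002  0.   ] | mm [ 1.5  1.4 -1.2] deg [-0.4  0.1  0. ] w 0.0596 F [ 0.1  1.3 -0.4] T [ 0.16 -0.26  0.02] pos [ 0.4394 -0.236   0.2034] j [-1.03 -0.36  2.25  0.63  1.1  -0.44] t 5.72
```

View pics/d.png

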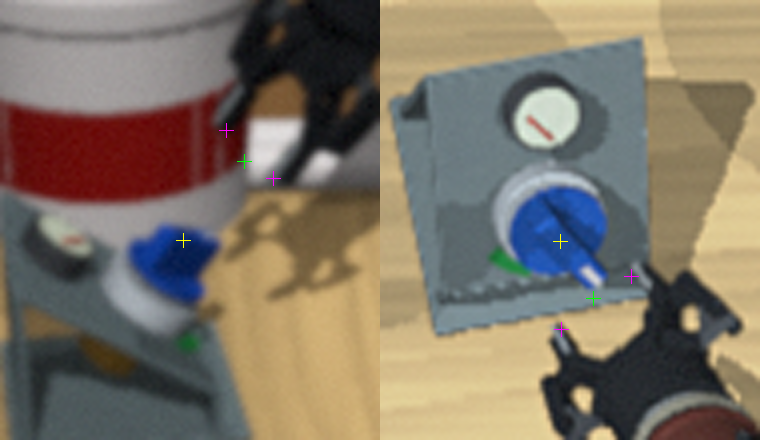

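The side crop shows the open fingers at about (225,122) and (283,178), up and right of the wing at (180,240). The top crop shows the wing centre near (566,235) and the fingertips at (557,332) and (638,268), lower right. I'll use the fingers' own depth points to calibrate each camera's offset.

```bash
python3 - <<'E'
from plan import *
s=arm.state();P=s["tcp_pos"];E=s["eef_rot"]
for n in("side","top"):
    c=pickle.load(open(n+"2.pkl","rb"));W=cloud(c)
    q=(W-P)@E*1000
    m=(c["z_map"]>0)&(q[...,2]>-40)&(q[...,2]<12)&(abs(q[...,0])<25)&(abs(q[...,1])<60)
    p=q[m];print(n,len(p))
    for sg in(1,-1):
        f=p[p[:,1]*sg>0]
        if len(f)>3: print(sg,len(f),"x",np.percentile(f[:,0],[3,50,97]).round(1),"y",np.percentile(f[:,1],[3,50,97]).round(1),"z",np.percentile(f[:,2],[3,50,97]).round(1))
    # static reference points: knob wing top & skirt in this image
    H=hsv(c);b=(H[...,0]>100)&(H[...,0]<130)&(H[...,1]>130)&(H[...,2]>50)
    B=np.c_[EX,EY,N];u=(W-G)@B*1000
    k=b&(c["z_map"]>0)&(abs(u[...,0])<60)&(abs(u[...,1])<60)&(abs(u[...,2])<60)
    g=u[k];top=np.percentile(g[:,2],96);hi=g[g[:,2]>top-7];sk=g[(g[:,2]<top-28)&(g[:,2]>top-42)]
    print("top h",top,cv2.minAreaRect(hi[:,:2].astype(np.float32)),"skirt",cv2.minEnclosingCircle(sk[:,:2].astype(np.float32)),np.median(sk[:,2]))
E
```

```text
side 149
1 76 x [-9.9  5.3 12.6] y [31.6 34.  44.5] z [-38.6 -24.6  -8. ]
-1 73 x [-5.5  6.9 13.1] y [-41.3 -34.4 -27.1] z [-38.5 -24.3  -7.4]
top h 9.051607894458034 ((4.351767539978027, 6.981794357299805), (55.85798263549805, 11.90378189086914), 32.79776382446289) skirt ((1.3521522283554077, 5.745759010314941), 34.83195877075195) -25.76060607607089
top 69
1 30 x [ 2.   6.7 11.4] y [34.2 39.8 46.5] z [-36.9 -25.2 -10.4]
-1 39 x [-10.5   6.1  11.2] y [-39.2 -30.3 -26.2] z [-38.1 -27.   -9.8]
top h 13.368643214343649 ((-1.7439117431640625, -3.866117477416992), (72.61837005615234, 18.327388763427734), 33.2644157409668) skirt ((-1.844259262084961, -3.306807518005371), 37.18853759765625) -24.229253242830158
```

Emit:
apply_moves(series=[[0.4,[0,-0.005,0.1],[0,0,0]],[0.4,[0,-0.005,0.2],[0,0,0]],[0.4,[0,-0.005,0.3],[0,0,0]],[0.4,[0,-0.005,0.385],[0,0,0]],[0.4,[0,-0.005,0.385],[0,0,0]]])

```text
clock: 6.23
tcp_pos: [0.4952, -0.2193, 0.1221]
eef_rot: [[0.587, 0.586, 0.559], [0.652, -0.751, 0.102], [0.479, 0.305, -0.823]]
wrist_force: [-0.6, 1.2, -0.3]
width: 0.06
grasp_force: 0.0
```

Emit:
apply_moves(series=[[-0.3,[0,0,0],[0,0,0]],[-0.3,[0,0,0],[0,0,0]],[-0.4,[0,0,0],[0,0,0]],[-0.4,[0,0,0],[0,0,0]]], force=20)

```text
clock: 6.57
tcp_pos: [0.4947, -0.224, 0.1262]
eef_rot: [[0.589, 0.58, 0.563], [0.651, -0.753, 0.094], [0.478, 0.311, -0.821]]
wrist_force: [-0.8, 0.4, -0.1]
width: 0.0256
grasp_force: 0.0
```

```bash
python3 -c "
from plan import *
rel(G-N*.0187,MK);s=arm.state();print(s['eef_rot'].T@s['wrist_force'])"
```

```text
shift/0.25 [-0.008  0.012  0.007] turn/60 [-0.006  0.     0.007] | mm [-1.9  2.9  1.8] deg [-0.3  0.   0.4] w 0.0256 F [-0.8  0.4 -0.1] T [ 0.14 -0.23  0.04] pos [ 0.4947 -0.224   0.1262] j [-0.89 -0.14  2.23  0.72  0.86 -0.49] t 6.57
[-0.26659173 -0.81969307 -0.30336614]
```

Emit:
apply_moves(series=[[-0.7,[0,0,0],[0,0,0]],[-0.7,[0,0,0],[0,0,0]],[-0.7,[0,0,0],[0,0,0]],[-0.7,[0,0,0],[0,0,0]]], force=20)

```text
clock: 6.9
tcp_pos: [0.4951, -0.2251, 0.1264]
eef_rot: [[0.59, 0.578, 0.564], [0.65, -0.754, 0.093], [0.479, 0.312, -0.821]]
wrist_force: [0.2, -2.1, 6.2]
width: 0.0176
grasp_force: 21.5
```

```bash
python3 -c "
from plan import *
rel(G-N*.0187,MK);s=arm.state();print(s['eef_rot'].T@s['wrist_force'],s['grasp_force'])"
```

```text
shift/0.25 [-0.006  0.007  0.008] turn/60 [-0.004  0.     0.006] | mm [-1.5  1.8  1.9] deg [-0.2  0.   0.4] w 0.0176 F [ 0.2 -2.1  6.2] T [-0.45  0.12 -0.09] pos [ 0.4951 -0.2251  0.1264] j [-0.89 -0.14  2.23  0.72  0.86 -0.49] t 6.9
[ 1.65930461  3.62484645 -5.16784388] 21.476543247699738
```

Emit:
apply_moves(series=[[-0.8,[0,0.004,0],[0,0,0]],[-0.8,[0,0.004,0],[0,0,0]],[-0.8,[0,0.004,0.016],[0,0,0]],[-0.8,[0,0.004,0.03],[0,0,0]],[-0.8,[0,0.004,0.04],[0,0,0]]], force=70)

```text
clock: 7.32
tcp_pos: [0.5011, -0.2244, 0.1182]
eef_rot: [[0.59, 0.579, 0.563], [0.65, -0.754, 0.094], [0.479, 0.311, -0.821]]
wrist_force: [-26.5, 0.8, 37.7]
width: 0.0166
grasp_force: 78.8
```

Emit:
apply_moves(series=[[-0.8,[0,0,0],[0,0,0]],[-0.8,[0,0,0],[0,0,0]]])

```text
clock: 7.48
tcp_pos: [0.5008, -0.2244, 0.1184]
eef_rot: [[0.59, 0.579, 0.563], [0.65, -0.754, 0.094], [0.479, 0.31, -0.821]]
wrist_force: [-8.8, 0.8, 13.4]
width: 0.0166
grasp_force: 74.3
```

```bash
python3 -c "
from plan import *
rel(G-N*.0187,MK);s=arm.state();print(s['eef_rot'].T@s['wrist_force'],s['grasp_force'])"
```

```text
shift/0.25 [-0.006  0.006 -0.032] turn/60 [-0.006  0.     0.006] | mm [-1.6  1.5 -8. ] deg [-0.4  0.   0.4] w 0.0166 F [-8.8  0.8 13.4] T [ 0.49  0.03 -0.08] pos [ 0.5008 -0.2244  0.1184] j [-0.88 -0.11  2.22  0.73  0.84 -0.5 ] t 7.48
[  1.77907257  -1.55722119 -15.81388507] 74.30783271789551
```

Emit:
apply_moves(series=[[-0.8,[0,0,0],[0,0,0.06]],[-0.8,[0,0,0],[0,0,0.12]],[-0.8,[0,0,0],[0,0,0.18]],[-0.8,[0,0,0],[0,0,0.25]],[-0.8,[0,0,0],[0,0,0.25]]])

```text
clock: 7.9
tcp_pos: [0.5015, -0.2255, 0.119]
eef_rot: [[0.721, 0.402, 0.564], [0.429, -0.898, 0.092], [0.544, 0.176, -0.82]]
wrist_force: [-2.7, -1.9, 8.8]
width: 0.0167
grasp_force: 73.3
```

```bash
python3 -c "
from plan import *
rel(G-N*.0187,MK);s=arm.state();print(s['eef_rot'].T@s['wrist_force'],s['grasp_force'])"
```

```text
shift/0.25 [-0.006  0.002 -0.031] turn/60 [-0.003  0.001 -0.248] | mm [-1.4  0.6 -7.8] deg [ -0.2   0.1 -14.9] w 0.0167 F [-2.7 -1.9  8.8] T [-0.38  0.06  0.09] pos [ 0.5015 -0.2255  0.119 ] j [-0.88 -0.11  2.22  0.73  0.84 -0.23] t 7.9
[ 2.03511297  2.2176661  -8.87959412] 73.32852244377136
```

Emit:
apply_moves(series=[[-0.8,[0,0,0.004],[0,0,0.1]],[-0.8,[0,0,0.004],[0,0,0.2]],[-0.8,[0,0,0.004],[0,0,0.3]],[-0.8,[0,0,0.004],[0,0,0.4]],[-0.8,[0,0,0.004],[0,0,0.4]]])

```text
clock: 8.32
tcp_pos: [0.5024, -0.2276, 0.1192]
eef_rot: [[0.822, 0.071, 0.565], [0.026, -0.996, 0.087], [0.569, -0.057, -0.82]]
wrist_force: [-5.5, -7.0, 11.0]
width: 0.017
grasp_force: 74.0
```

```bash
cat > st.py <<'E'
from plan import *
rel(G-N*.0187,MK);s=arm.state();print("Ftool",(s['eef_rot'].T@s['wrist_force']).round(1),"Ttool",(s['eef_rot'].T@s['torque']).round(3),s['grasp_force'].round(1),"j6 %.4f"%s["joints"][5])
E
python3 st.py
```

```text
shift/0.25 [-0.007 -0.004 -0.032] turn/60 [ 0.002  0.002 -0.649] | mm [-1.8 -1.  -7.9] deg [  0.1   0.1 -38.9] w 0.017 F [-5.5 -7.  11. ] T [-1.02 -0.02  0.01] pos [ 0.5024 -0.2276  0.1192] j [-0.88 -0.11  2.22  0.73  0.83  0.19] t 8.32Traceback (most recent call last):
  File "st.py", line 2, in <module>
    rel(G-N*.0187,MK);s=arm.state();print("Ftool",(s['eef_rot'].T@s['wrist_force']).round(1),"Ttool",(s['eef_rot'].T@s['torque']).round(3),s['grasp_force'].round(1),"j6 %.4f"%s["joints"][5])
                                                                                                                                           ^^^^^^^^^^^^^^^^^^^^^^
AttributeError: 'float' object has no attribute 'round'
```

Emit:
apply_moves(series=[[-0.8,[0,0.005,0],[0,0,0.06]],[-0.8,[0,0.006,0],[0,0,0.12]],[-0.8,[0,0.006,0],[0,0,0.18]],[-0.8,[0,0.006,0],[0,0,0.2]],[-0.8,[0,0.006,0],[0,0,0.2]]])

```text
clock: 8.73
tcp_pos: [0.5024, -0.2289, 0.119]
eef_rot: [[0.819, -0.098, 0.565], [-0.178, -0.98, 0.088], [0.545, -0.172, -0.82]]
wrist_force: [-6.9, -6.2, 12.6]
width: 0.0167
grasp_force: 74.1
```

```bash
sed -i "s/s\['grasp_force'\].round(1)/s['grasp_force']/" st.py; python3 st.py
```

```text
shift/0.25 [-0.009 -0.008 -0.032] turn/60 [ 0.001  0.002 -0.844] | mm [-2.2 -1.9 -8. ] deg [  0.1   0.1 -50.7] w 0.0167 F [-6.9 -6.2 12.6] T [-0.92  0.1   0.  ] pos [ 0.5024 -0.2289  0.119 ] j [-0.88 -0.11  2.22  0.73  0.83  0.39] t 8.73
Ftool [  2.3   4.6 -14.8] Ttool [-0.923  0.101  0.001] 74.12361145019531 j6 0.3898
```

Emit:
apply_moves(series=[[-0.8,[0,0.004,0],[0,0,0.02]],[-0.8,[0,0.004,0],[0,0,0.04]],[-0.8,[0,0.004,0],[0,0,0.05]],[-0.8,[0,0.004,0],[0,0,0.05]]])

```text
clock: 9.07
tcp_pos: [0.5024, -0.2294, 0.119]
eef_rot: [[0.813, -0.139, 0.565], [-0.228, -0.97, 0.089], [0.536, -0.201, -0.82]]
wrist_force: [-7.4, -5.6, 14.6]
width: 0.0167
grasp_force: 74.3
```

```bash
python3 st.py
```

```text
shift/0.25 [-0.01  -0.009 -0.032] turn/60 [ 0.     0.002 -0.894] | mm [-2.4 -2.3 -7.9] deg [  0.    0.1 -53.6] w 0.0167 F [-7.4 -5.6 14.6] T [-0.41  0.22 -0.05] pos [ 0.5024 -0.2294  0.119 ] j [-0.88 -0.1   2.22  0.73  0.84  0.44] t 9.07
Ftool [  3.1   3.5 -16.6] Ttool [-0.414  0.225 -0.054] 74.30718183517456 j6 0.4394
```

Emit:
apply_moves(series=[[-0.8,[0,0.002,0],[0,0,0.02]],[-0.8,[0,0.002,0],[0,0,0.04]],[-0.8,[0,0.002,0],[0,0,0.05]],[-0.8,[0,0.002,0],[0,0,0.05]]])

```text
clock: 9.4
tcp_pos: [0.5024, -0.2297, 0.1189]
eef_rot: [[0.805, -0.181, 0.565], [-0.278, -0.956, 0.089], [0.524, -0.229, -0.82]]
wrist_force: [-7.9, -3.8, 15.2]
width: 0.0164
grasp_force: 74.4
```

```bash
python3 st.py
```

```text
shift/0.25 [-0.01  -0.01  -0.032] turn/60 [ 0.     0.001 -0.944] | mm [-2.5 -2.5 -7.9] deg [  0.    0.1 -56.6] w 0.0164 F [-7.9 -3.8 15.2] T [-0.37  0.26  0.  ] pos [ 0.5024 -0.2297  0.1189] j [-0.89 -0.1   2.22  0.73  0.84  0.49] t 9.4
Ftool [  2.7   1.6 -17.3] Ttool [-0.372  0.262  0.003] 74.42647933959961 j6 0.4907
```

Emit:
apply_moves(series=[[-0.8,[0,0,0],[0,0,0.02]],[-0.8,[0,0,0],[0,0,0.04]],[-0.8,[0,0,0],[0,0,0.05]],[-0.8,[0,0,0],[0,0,0.05]]])

```text
clock: 9.73
tcp_pos: [0.5024, -0.23, 0.1189]
eef_rot: [[0.794, -0.223, 0.565], [-0.328, -0.94, 0.089], [0.512, -0.256, -0.82]]
wrist_force: [-7.4, -4.7, 12.6]
width: 0.0168
grasp_force: 74.2
```

```bash
python3 st.py
```

```text
shift/0.25 [-0.011 -0.01  -0.032] turn/60 [ 0.001  0.002 -0.994] | mm [-2.7 -2.6 -8. ] deg [  0.    0.1 -59.6] w 0.0168 F [-7.4 -4.7 12.6] T [-0.54  0.33 -0.  ] pos [ 0.5024 -0.23    0.1189] j [-0.89 -0.1   2.22  0.73  0.84  0.54] t 9.73
Ftool [  2.1   2.9 -14.9] Ttool [-0.539  0.328 -0.001] 74.23684358596802 j6 0.5430
```

Emit:
apply_moves(series=[[-0.8,[0,0,0],[0,0,0.02]],[-0.8,[0,0,0],[0,0,0.04]],[-0.8,[0,0,0],[0,0,0.05]],[-0.8,[0,0,0],[0,0,0.05]]])

```text
clock: 10.07
tcp_pos: [0.5023, -0.2301, 0.1188]
eef_rot: [[0.781, -0.265, 0.565], [-0.376, -0.922, 0.088], [0.498, -0.282, -0.82]]
wrist_force: [-6.8, -4.7, 13.6]
width: 0.0167
grasp_force: 74.2
```

```bash
python3 st.py
```

```text
shift/0.25 [-0.011 -0.011 -0.032] turn/60 [ 1.000e-03  2.000e-03 -1.043e+00] | mm [-2.9 -2.7 -7.9] deg [  0.1   0.1 -62.6] w 0.0167 F [-6.8 -4.7 13.6] T [-0.75  0.33 -0.21] pos [ 0.5023 -0.2301  0.1188] j [-0.89 -0.1   2.22  0.73  0.83  0.6 ] t 10.07
Ftool [  3.2   2.3 -15.4] Ttool [-0.749  0.33  -0.209] 74.17960166931152 j6 0.5952
```

Emit:
apply_moves(series=[[-0.8,[0,0,0],[0,0,0.01]],[-0.8,[0,0,0],[0,0,0.015]],[-0.8,[0,0,0],[0,0,0.015]]])

```text
clock: 10.32
tcp_pos: [0.5023, -0.2301, 0.1189]
eef_rot: [[0.777, -0.276, 0.565], [-0.39, -0.916, 0.088], [0.494, -0.289, -0.82]]
wrist_force: [-6.2, -6.0, 13.0]
width: 0.0168
grasp_force: 74.2
```

```bash
python3 st.py; python3 st.py|tail -1
```

```text
shift/0.25 [-0.012 -0.01  -0.032] turn/60 [ 1.000e-03  2.000e-03 -1.058e+00] | mm [-2.9 -2.6 -7.9] deg [  0.1   0.1 -63.5] w 0.0168 F [-6.2 -6.  13. ] T [-0.71  0.35 -0.31] pos [ 0.5023 -0.2301  0.1189] j [-0.89 -0.1   2.22  0.73  0.83  0.61] t 10.32
Ftool [  3.9   3.5 -14.7] Ttool [-0.71   0.348 -0.307] 74.16736721992493 j6 0.6103
Ftool [  3.9   3.5 -14.7] Ttool [-0.71   0.348 -0.307] 74.16736721992493 j6 0.6103
```

Emit:
apply_moves(series=[[-0.8,[0,0,0],[0,0,0.01]],[-0.8,[0,0,0],[0,0,0.02]],[-0.8,[0,0,0],[0,0,0.02]]])

```text
clock: 10.57
tcp_pos: [0.5024, -0.2301, 0.1189]
eef_rot: [[0.771, -0.292, 0.565], [-0.409, -0.908, 0.088], [0.488, -0.299, -0.82]]
wrist_force: [-5.4, -5.7, 12.6]
width: 0.0169
grasp_force: 74.2
```

```bash
python3 st.py
```

```text
shift/0.25 [-0.012 -0.01  -0.032] turn/60 [ 1.000e-03  2.000e-03 -1.077e+00] | mm [-3.  -2.5 -7.9] deg [  0.1   0.1 -64.6] w 0.0169 F [-5.4 -5.7 12.6] T [-0.69  0.34 -0.54] pos [ 0.5024 -0.2301  0.1189] j [-0.89 -0.1   2.22  0.73  0.83  0.63] t 10.57
Ftool [  4.3   3.  -13.9] Ttool [-0.69   0.337 -0.54 ] 74.24965739250183 j6 0.6312
```

The stop is met: torque rose steadily from 0 to 0.54 N m, below the 0.8 N m yield. I'll unload it slightly, let the knob rise under control, then release.

Emit:
apply_moves(series=[[-0.8,[0,0,0],[0,0,-0.035]],[-0.8,[0,0,0],[0,0,-0.035]],[-0.8,[0,0,-0.02],[0,0,-0.035]],[-0.8,[0,0,-0.04],[0,0,-0.035]],[-0.8,[0,0,-0.044],[0,0,-0.035]]])

```text
clock: 10.98
tcp_pos: [0.496, -0.2308, 0.127]
eef_rot: [[0.781, -0.265, 0.565], [-0.377, -0.922, 0.088], [0.498, -0.282, -0.82]]
wrist_force: [15.7, -8.2, -8.4]
width: 0.0166
grasp_force: 70.1
```

```bash
python3 st.py
```

```text
shift/0.25 [-0.009 -0.01   0.01 ] turn/60 [ 1.000e-03  2.000e-03 -1.044e+00] | mm [-2.2 -2.6  2.4] deg [  0.1   0.1 -62.6] w 0.0166 F [15.7 -8.2 -8.4] T [-0.98  1.92 -0.26] pos [ 0.496  -0.2308  0.127 ] j [-0.9  -0.13  2.22  0.72  0.86  0.6 ] t 10.98
Ftool [11.2  5.8 15.1] Ttool [-0.975  1.923 -0.262] 70.14134287834167 j6 0.6036
```

Emit:
apply_moves(series=[[-0.7,[0,0,0.004],[0,0,0]],[-0.2,[0,0,0],[0,0,0]],[0.2,[0,0,0],[0,0,0]],[0.4,[0,0,0],[0,0,0]],[0.4,[0,0,0],[0,0,0]]], force=20)

```text
clock: 11.4
tcp_pos: [0.4941, -0.2264, 0.1235]
eef_rot: [[0.786, -0.263, 0.56], [-0.377, -0.921, 0.097], [0.49, -0.288, -0.823]]
wrist_force: [-0.3, 0.3, -0.2]
width: 0.0595
grasp_force: 0.0
```

Emit:
apply_moves(series=[[0.4,[0,0,-0.06],[0,0,0]],[0.4,[0,0,-0.2],[0,0,0]],[0.4,[0,0,-0.35],[0,0,0]],[0.4,[0,0,-0.5],[0,0,0]],[0.4,[0,0,-0.6],[0,0,0]]])

```text
clock: 11.82
tcp_pos: [0.4095, -0.2416, 0.2499]
eef_rot: [[0.785, -0.262, 0.562], [-0.376, -0.922, 0.095], [0.493, -0.286, -0.822]]
wrist_force: [0.7, -1.5, -0.2]
width: 0.0597
grasp_force: 0.0
```

```bash
python3 - <<'E'
from plan import *
from station import optics
print(arm.state()["width"],arm.state()["wrist_force"])
cs={n:optics.read_camera(n) for n in("side","top")}
for n,c in cs.items():
    W=cloud(c);H=hsv(c);b=(H[...,0]>100)&(H[...,0]<130)&(H[...,1]>130)&(H[...,2]>50);u=(W-G)@np.c_[EX,EY,N]*1000
    g=u[b&(c["z_map"]>0)&(abs(u).max(-1)<60)];top=np.percentile(g[:,2],96);hi=g[g[:,2]>top-7];sk=g[(g[:,2]<top-28)&(g[:,2]>top-42)]
    print(n,"top",top,cv2.minAreaRect(hi[:,:2].astype(np.float32)),"skirt h",np.median(sk[:,2]))
a=cv2.resize(cs["side"]["image"][140:330,170:330],None,fx=2.2,fy=2.2);b=cv2.resize(cs["top"]["image"][110:270,215:430],None,fx=2,fy=2)
im=np.zeros((418,790,3),np.uint8);im[:a.shape[0],:a.shape[1]]=a;im[:b.shape[0],355:355+b.shape[1]]=b
cv2.imwrite("pics/e.png",im[:,:,::-1])
E
```

```text
0.05966265102419596 [ 0.73572764 -1.46185295 -0.22522508]
side top 8.678731689814336 ((0.6224079132080078, 2.6237926483154297), (14.30362319946289, 61.8441162109375), 60.541481018066406) skirt h -25.704009446285653
top top 13.008444845084716 ((-1.9410381317138672, -3.618551254272461), (21.12531089782715, 70.34034729003906), 60.55573272705078) skirt h -23.83450161881531
```

View pics/e.png

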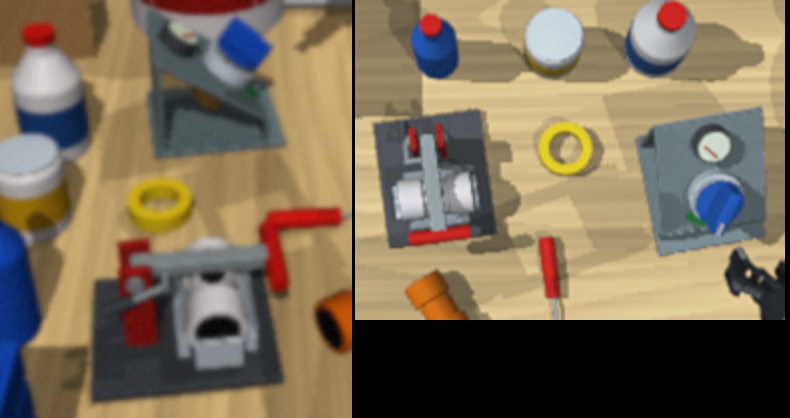

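The wing has turned about 63° and is back at its original height in both views (wing at (718,205) in the top half). The clamp is closed on the coupling (bar at (440,236)) and the bystanders are where they were. Handing in.

```bash
python3 -c "
from station import arm
print(arm.finish_job())"
```

```text
the job is handed in; nothing more can be done
None
```

The job is handed in at about 12 s: the clamp is closed over centre on the coupling, and the knob was pressed, turned about 1.1 rad to its stop (at most about 0.54 N m) and released, back at its original height; nothing around it looks disturbed, but no verdict came back.

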